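Shut the eyepiece box and hang it on the riser's cleat rail

TASK

Put the spare eyepiece's box away with the eyepiece in it: press its open lid down until the catch snaps over it, and hang the box on the rail under the shelf of the riser, in the gap between the two that hang there. Hold it with its front tilted up so that the angled strip on its back goes over the rail's cleat, and let the front drop so that the toe at its foot swings in under the rail and the box hangs level, flat to the riser, on its own. Leave the other things on the worktop where they are and do not spill the eyepiece.

Things in the scene. Friction and masses are not known exactly. Their poses are not given: they have to be found in the camera images.
- eyepiece_box: the box to hang: grey plastic, 80 deep (x) x 62 wide (y) x 62 mm high without lid, 3 mm walls, 0.3 to 0.45 kg in all; stands on the worktop, lid open. Origin: centre of its underside; z up; front -x (card holder, catch) turned roughly to the robot; rear wall x = +40 mm with the hanging hardware. Lid shut: its top is at z = 70, the catch's at 72 mm. Grasp it across its flat sides (y = +-31 mm)
- strip_tip (a point): tip of the box's angled strip: middle of its end edge, box x = 56, y = 0, z = 37 mm. The strip, 4 mm thick, 50 wide, 28 long, starts at the rear wall at z = 60 mm and slopes back and DOWN at 55 degrees from horizontal
- toe (a point): end of the box's toe, a flat bar 50 mm wide from the rear wall back to box x = 59.5 mm, at z = 4 to 10 mm; the point is the middle of its end face (z = 7)
- lid (a joint): the lid's angle, rad: 0 shut, grows as it opens; starts at 0.5 to 0.95, stays where it is left (under 1 N at its front moves it). Pressed down, its front bead meets the sprung catch at about 0.12; some 7 N near the front push it past, and the catch then holds it shut, below 0.03. Not pushed past, it rests at about 0.1 or more
- lid_hinge (a point): on the lid's hinge axis, middle of the box's rear rim (box x = 38, y = 0, z = 63.5 mm); the axis runs along the box's y, and the lid opens up and back. The lid is a flat plate reaching 78 mm forward from it, 60 mm wide; its upper face lies 7 mm above the axis
- eyepiece: the spare eyepiece, black and white, 40 mm diameter, 49 mm high, 0.085 kg, standing loose in a 22 mm deep foam recess, 6 mm over the box's underside; origin: centre of its foot
- riser: the riser: fixed white stand, 460 mm wide, with a grey shelf on top and a hanging rail across its front panel. Origin: foot of the panel, in its front face (x = 0), mid-width; x points away from the robot, y along it, z up. Shelf: z = 140 to 155 mm, overhangs the panel to x = -35 mm; glassware up to 105 mm tall stands on it 100 mm and more behind that edge
- cleat_edge (a point): middle of the free edge of the rail's cleat: riser x = -16, y = 0, z = 82 mm. The cleat, a strip 4 mm thick, leaves the panel at z = 59 mm and leans up and OUT at 55 degrees from horizontal to this edge; the box's strip rests on its rear, upper side, in the groove between it and the panel
- flange_edge (a point): middle of the front edge of the rail's flange, a level strip under the cleat: riser x = -10 to 0, z = 49 to 53 mm (the point: x = -10, z = 49). A hung box's toe sits below it, so a box goes on and off only with its front tilted up 15 to 25 degrees
- rail_gap (a point): where a hung box's origin lies, in the middle of the free gap: riser x = -60, y = 0, z = 35 mm (level, box x along riser x). Two neighbours, 62 mm wide, hang fixed with their centres at riser y = +165 (a box like it) and -165 mm (an open bin with vials)
- tissue_carton: white carton of lens tissue, 62x105x25 mm, lying flat; origin under its centre. Bystander
- coverslips: small carton of coverslips, 42x58x21 mm; origin under its centre. Bystander
- bench_timer: flat bench timer, 62x64x20 mm, lying on its back; origin under its centre. Bystander
- tweezers: steel forceps, 15x105x10 mm, lying on the worktop in front of the riser; origin under the middle. Bystander
There are look-alikes about, which are no part of the job. Leave any orange look-alike of the eyepiece_box alone.

How it is judged:
By the outcome, as a careful person would: the job done as asked, in the order asked, and still so for the second after the job is handed in, with the robot touching nothing.
It also fails if it takes over 48 s, if anything falls off the work surface, if the arm or the gripper's body presses on something with over 40 N, if the wrist force passes 120 N, or if a joint passes its speed limit or range.

ROBOT

A 6-joint arm with a two-finger parallel gripper is mounted at the origin on a cart in front of the work surface, level with it; the furniture and walls round the work are solid. World frame = base frame: x ahead of the robot, y to its left, z up, the work surface at z = 0. Lengths are in m, angles in rad, forces in N, time in s.
With the tool pointing down it reaches from about 0.35 to 0.975 m from the base axis. Payload 4.9 kg.
Tool frame: the origin (TCP) lies at the very end of the fingers, on their centre line; the grasp point (between the pads) lies 19 mm behind it; z points along the fingers, y is the line along which they close (so a half turn about z gives the same grasp; the last joint's range is limited). The gripper opens to 85 mm and grips with 20 to 120 N. Pads are 22 mm wide; open, the fingers measure 114 mm over their backs; the gripper's body (76 mm by 85 mm) begins 54 mm behind the grasp point. The pads swing forward as they close: fully open they stand 13 mm farther back than shut.
Start: joints at [-1.256, 0.053, 1.613, -0, 1.476, -0.119], TCP at [0.263, -0.567, 0.211] pointing down, gripper open.
Joint ranges: [-3.01, 3.01], [-1.01, 2.22], [0.06, 2.58], [-1.02, 4.17], [0.09, 2.62], [-3.14, 3.14]. Speed limits (rad/s): [2.57, 2.57, 3.14, 3.14, 3.14, 3.14].

INTERFACE

Orientations are given as a rotation vector (axis times angle).
In Python, from station import get_obs, optics, ctrl gives the robot as it stands.
- The arm moves only by the shell command python3 -m pendant 'ROWS' [FORCE]. ROWS is JSON, a list of rows, each a list of 3 entries, a list of its own where there are three numbers: the shift along the tool's x, y, z in mm, then the turn, a rotation vector about the tool's x, y, z in rad, then the opening, from 0 (shut) to 1 (fully open). A call has 1 to 12 rows; each row shifts and turns the commanded pose from where the row before left it, along the tool's axes as they then stand; what a row does not reach is not made up. A row lasts 1/12 s, in which the tool goes at most 41.7 mm and 7.16 degrees, less where a joint would pass 70% of its speed; a pose out of reach is approached as far as the arm can. A call is refused whole if a number of a shift passes 41.7 or a number of a turn 0.125, either way. A call with a gripper value outside its range is refused whole. The fingers move at their own pace and stop on an object; FORCE is the grip in N (left out, the last holds). Time passes only in rows, so rows that do not move let the fingers close. It gives the time, the measured TCP pose, the force, the opening and the grip force at its end, in the units of the state.
- get_obs(): the state, without advancing time (a new reading comes with each control period).
- optics.get_image(name): name is "scene" or "top" or "wrist"; returns the picture (420x560x3 uint8, red, green, blue); there is no depth.
- optics.camera_model(name): a dict with "fx", "fy", "cx", "cy" (pixels), "cam_to_world" (4x4, takes a point from camera to world coordinates). Camera axes: x right, y up, looking along -z (the intrinsics and any distortion apply to the point x, -y, -z); pixel columns grow to the right and rows downward; lengths in m; the calibration is good to about 2 mm. A picture is of the moment at which its call begins: read the wrist's pose just before it. camera_model takes no time and is no camera call; for the wrist camera it gives the pose at the moment of the call.
- ctrl.finish_job(): hands the job in; it is judged then, once.
The state is a dict: "t": time; "q": joint angles; "dq": joint speeds; "effort": joint torques, N m; "tool_pos": TCP position; "tool_rot": TCP orientation; "contact_force": force on the tool from outside, world axes, zero at the start; "wrist_torque": the same for the moment, N m; "opening": finger opening in m; "grip_force": force on a finger pad.
Only numpy, scipy, OpenCV 4.12 (cv2) and the standard library are available. Lean on these libraries where they do the work, as an engineer would, in place of code of your own. Each camera call takes 0.05 s, during which the arm holds its last target. There are 200 camera calls.

## Working session

There is one attempt and no reset: what is moved stays moved. The work goes in short steps, Python scripts to look and compute and a shell command to move; the robot and the scene stay as the last step left them, time stands still between calls to the robot, and variables do not carry over. Pictures are saved under pics/ and viewed, at most 10 in all, crops included, and the job is handed in when it is done.

```bash
mkdir -p pics; cat > h.py <<'E'
import numpy as np, cv2
from station import get_obs, optics, ctrl
def ray(name,u,v,cm=None):
    m=cm or optics.camera_model(name); T=np.array(m["cam_to_world"])
    d=np.array([(u-m["cx"])/m["fx"],-(v-m["cy"])/m["fy"],-1.]); d=T[:3,:3]@d
    return T[:3,3],d/np.linalg.norm(d)
def onz(name,u,v,z,cm=None):
    o,d=ray(name,u,v,cm); return o+d*(z-o[2])/d[2]
def onx(name,u,v,x,cm=None):
    o,d=ray(name,u,v,cm); return o+d*(x-o[0])/d[0]
def proj(name,p,cm=None):
    m=cm or optics.camera_model(name); T=np.array(m["cam_to_world"])
    c=T[:3,:3].T@(np.array(p)-T[:3,3]); return np.array([m["cx"]+m["fx"]*c[0]/-c[2], m["cy"]-m["fy"]*c[1]/-c[2]])
def two(a,b):
    (o1,d1),(o2,d2)=a,b
    A=np.stack([d1,-d2],1); s=np.linalg.lstsq(A,o2-o1,rcond=None)[0]
    p,q=o1+s[0]*d1,o2+s[1]*d2; return (p+q)/2,np.linalg.norm(p-q)
def save(name,fn):
    im=optics.get_image(name); cv2.imwrite('pics/'+fn,im[:,:,::-1]); return im
E
python3 - <<'E'
from h import *
for n in("scene","top"):
    save(n,n+"0.png"); m=optics.camera_model(n); print({k:np.round(v,3).tolist() for k,v in m.items()})
o=get_obs(); print(o['t'],o['tool_rot'],o['tool_pos'],o['opening'])
E
```

```text
{'fx': 503.971, 'fy': 503.971, 'cx': 278.641, 'cy': 200.099, 'cam_to_world': [[-0.586, 0.407, -0.701, -0.239], [-0.81, -0.318, 0.493, 0.602], [-0.023, 0.856, 0.516, 0.673], [0.0, 0.0, 0.0, 1.0]]}
{'fx': 439.069, 'fy': 439.069, 'cx': 276.588, 'cy': 201.614, 'cam_to_world': [[0.007, 0.982, -0.186, 0.328], [-1.0, 0.005, -0.01, 0.029], [-0.009, 0.186, 0.982, 1.224], [0.0, 0.0, 0.0, 1.0]]}
0.1 [-3.06612890e+00 -6.75634349e-01  2.92312526e-04] [ 0.26249515 -0.56651967  0.2098393 ] 0.08544446518443329
```

View pics/scene0.png

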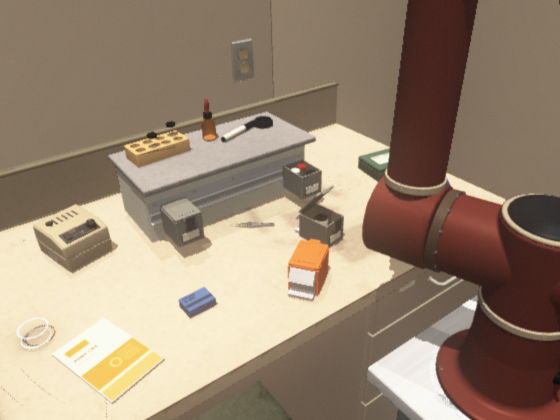

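View pics/top0.png

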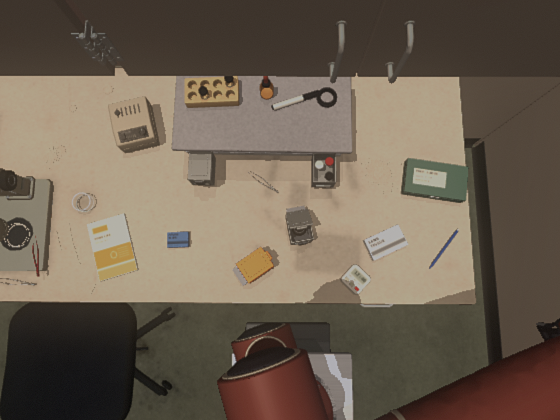

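Scene: grey box with open lid at about (320,225), orange look-alike at (309,268), hung neighbours at (183,222) and (302,180). Top: box at (300,225), neighbours at (201,169) and (324,170), shelf front edge at row ~152. Next, a zoomed look.

```bash
python3 - <<'E'
from h import *
a=cv2.imread('pics/scene0.png')[170:260,270:360]; b=cv2.imread('pics/top0.png')[195:255,270:330]
c=np.hstack([cv2.resize(a,(400,400),interpolation=cv2.INTER_CUBIC),cv2.resize(b,(400,400),interpolation=cv2.INTER_CUBIC)])
r=cv2.resize(cv2.imread('pics/top0.png')[140:190,180:347],(800,240),interpolation=cv2.INTER_CUBIC)[:200]
c=np.clip(np.vstack([c,r]).astype(float)*1.7,0,255).astype(np.uint8)
cv2.imwrite('pics/z1.png',c)
E
```

```text
(no output)
```

View pics/z1.png

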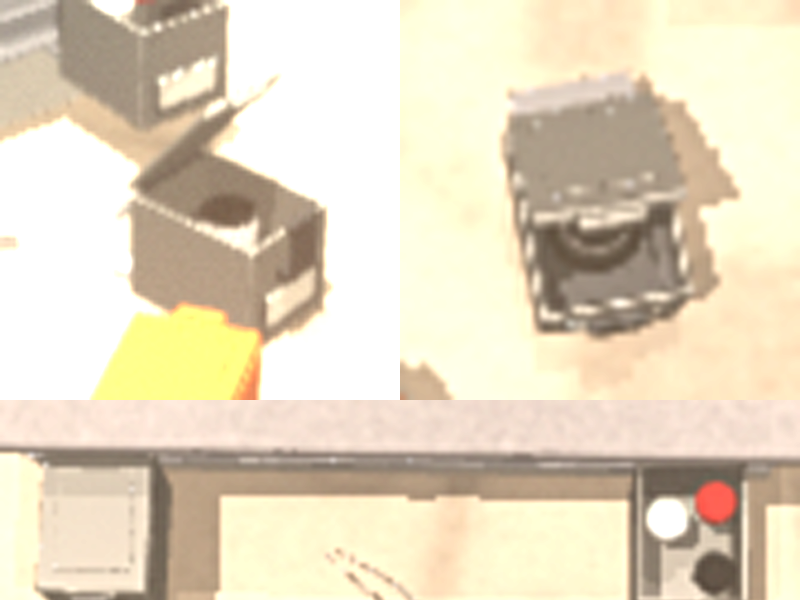

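```bash
python3 - <<'E'
from h import *
t=lambda x,y:(270+x/6.667,195+y/6.667); s=lambda x,y:(270+x/4.444,170+y/4.444)
for n,p in dict(FL=(540,330),FR=(690,295)).items(): print('top',n,onz('top',*t(*p),.062).round(4))
for n,p in dict(RL=(132,190),FL=(252,250),FR=(325,208)).items(): print('scene',n,onz('scene',*s(*p),.062).round(4))
print('hinge/lid edge top RL',onz('top',*t(525,195),.063).round(4))
# shelf edge: shelf grey vs below
im=cv2.imread('pics/top0.png'); hsv=cv2.cvtColor(im,cv2.COLOR_BGR2HSV)
m=((hsv[...,1]<45)&(hsv[...,2]>70)).astype(np.uint8)
for c in range(170,360,15): print(c,[int(x) for x in im[146:160,c].mean(1)])
for r in(100,125,145): print(r,im[r,166:182].mean(1).astype(int).tolist(),im[r,342:360].mean(1).astype(int).tolist())
m=optics.camera_model('wrist'); T=np.array(m['cam_to_world']); o=get_obs()
from scipy.spatial.transform import Rotation as R
Rt=R.from_rotvec(o['tool_rot']).as_matrix(); print('wrist',m['fx'],m['cx'],m['cy'],Rt.T@(T[:3,3]-o['tool_pos']),Rt.T@T[:3,:3],Rt)
E
```

```text
top FL [ 0.4343 -0.1563  0.062 ]
top FR [ 0.4485 -0.2161  0.062 ]
scene RL [0.5164 0.0137 0.062 ]
scene FL [0.438  0.0011 0.062 ]
scene FR [ 0.4442 -0.0519  0.062 ]
hinge/lid edge top RL [ 0.488  -0.1515  0.063 ]
170 [158, 158, 158, 161, 158, 157, 156, 157, 158, 158, 158, 157, 157, 158]
185 [138, 137, 135, 119, 78, 121, 148, 151, 150, 149, 148, 149, 150, 148]
200 [137, 140, 139, 127, 83, 70, 73, 76, 106, 120, 121, 121, 120, 120]
215 [139, 139, 141, 128, 91, 82, 94, 81, 85, 94, 94, 79, 69, 67]
230 [134, 137, 135, 127, 103, 79, 106, 80, 78, 94, 95, 94, 93, 97]
245 [131, 134, 135, 132, 114, 75, 97, 71, 74, 86, 87, 89, 87, 93]
260 [130, 133, 136, 135, 121, 79, 87, 81, 77, 85, 87, 87, 86, 92]
275 [135, 133, 132, 133, 124, 85, 82, 88, 78, 79, 82, 82, 79, 82]
290 [130, 130, 130, 134, 128, 83, 68, 82, 78, 80, 93, 94, 95, 91]
305 [132, 135, 135, 135, 130, 112, 72, 94, 78, 76, 90, 92, 94, 91]
320 [133, 132, 132, 134, 136, 123, 78, 70, 55, 55, 57, 56, 59, 63]
335 [133, 132, 131, 133, 136, 128, 87, 63, 71, 72, 78, 117, 121, 120]
350 [137, 139, 141, 138, 141, 131, 98, 82, 101, 102, 101, 101, 101,
[... 240 characters left out ...]
 138, 139, 138, 137, 136] [135, 134, 134, 135, 139, 137, 135, 138, 138, 114, 106, 107, 104, 110, 157, 160, 158, 157]
145 [157, 156, 156, 156, 157, 146, 133, 137, 138, 135, 133, 136, 139, 141, 142, 139] [134, 132, 130, 131, 136, 137, 137, 136, 138, 131, 105, 100, 103, 107, 156, 158, 156, 156]
wrist 306.12874755300504 277.2685154846818 212.57093507679292 [ 0.08349272  0.00052064 -0.16336368] [[-1.20641360e-03  9.46547536e-01  3.22562098e-01]
 [ 9.99999270e-01  1.12024850e-03  4.52763251e-04]
 [ 6.72122334e-05  3.22562409e-01 -9.46548196e-01]] [[ 9.07385138e-01  4.20299728e-01 -5.92133948e-04]
 [ 4.20300083e-01 -9.07383337e-01  1.82189449e-03]
 [ 2.28449279e-04 -1.90203393e-03 -9.99998165e-01]]
```

```bash
python3 - <<'E'
from h import *
t=lambda x,y:(270+(x-400)/6.667,195+y/6.667)
for n,p in dict(FL=(540,330),FR=(690,295)).items(): print('top',n,onz('top',*t(*p),.062).round(4))
print('hinge/lid edge top RL',onz('top',*t(525,205),.063).round(4))
for n,(u,v) in dict(L=(172,149.2),M=(260,150.4),R=(352,151.9)).items(): print('shelf front top edge',n,onz('top',u+.0,v,.155).round(4))
print(onz('top',171.5,145,.155),onz('top',351.7,145,.155))
# lid front edge in top and scene
tl=(400+125,210)
print('lid front L', two(ray('top',*t(525,213)),ray('scene',270+205/4.444,170+105/4.444)), two(ray('top',*t(683,188)),ray('scene',270+278/4.444,170+78/4.444)))
# neighbour box top (left) corners, z=.105
r=lambda x,y:(180+x/4.79,140+(y-400)/4.8)
for p in((38,592),(152,592),(165,465)): print('nb',onz('top',*r(*p),.105).round(4))
for p in((632,465),(745,465)): print('bin rear rim',onz('top',*r(*p),.097).round(4))
E
```

```text
top FL [0.4333 0.0021 0.062 ]
top FR [ 0.4475 -0.0575  0.062 ]
hinge/lid edge top RL [0.4831 0.0082 0.063 ]
shelf front top edge L [0.665  0.3068 0.155 ]
shelf front top edge M [0.6628 0.0831 0.155 ]
shelf front top edge R [ 0.6598 -0.1497  0.155 ]
[0.67613547 0.30868894 0.155     ] [ 0.67802086 -0.14942391  0.155     ]
lid front L (array([0.469659  , 0.00810889, 0.13163198]), np.float64(0.003510822726750763)) (array([ 0.48207902, -0.05109352,  0.11986429]), np.float64(0.0006941043384550296))
nb [0.5968 0.2736 0.105 ]
nb [0.5971 0.2111 0.105 ]
nb [0.6692 0.2064 0.105 ]
bin rear rim [ 0.6728 -0.0527  0.097 ]
bin rear rim [ 0.6731 -0.1155  0.097 ]
```

Box: origin ≈ (0.480, −0.019), yaw ≈ 0.2, lid ≈ 0.95 open. Riser: panel at x ≈ 0.697, mid y ≈ 0.079, yaw ≈ −0.011; these agree with the neighbours. I'll move above the lid with the fingers closed.

```bash
python3 -m pendant '[[[0,0,0],[0,0,0.117],0],[[0,0,0],[0,0,0.117],0],[[20,-31,0],[0,0,0],0],[[20,-31,0],[0,0,0],0],[[20,-31,0],[0,0,0],0],[[20,-31,0],[0,0,0],0],[[20,-31,0],[0,0,0],0],[[20,-31,0],[0,0,0],0],[[20,-31,0],[0,0,0],0],[[20,-31,0],[0,0,0],0],[[20,-31,0],[0,0,0],0],[[20,-31,0],[0,0,0],0]]' && python3 -m pendant '[[[20,-31,0],[0,0,0],0],[[20,-31,0],[0,0,0],0],[[20,-31,0],[0,0,0],0],[[20,-31,0],[0,0,0],0],[[20,-31,0],[0,0,0],0],[[20,-30,0],[0,0,0],0],[[0,0,0],[0,0,0],0]]'
python3 - <<'E'
from h import *
save('wrist','w1.png'); o=get_obs(); print(o['t'],o['tool_pos'],o['tool_rot'],o['contact_force'],o['opening'])
E
```

```text
t: 1.1
tool_pos: [0.3972, -0.2217, 0.2106]
tool_rot: [-3.126, -0.313, 0.0]
contact_force: [1.1, 0.8, 0.0]
opening: 0.0001
grip_force: 0.0
t: 1.68
tool_pos: [0.4789, -0.0134, 0.2106]
tool_rot: [-3.122, -0.323, -0.0]
contact_force: [0.6, 0.1, 0.5]
opening: -0.0001
grip_force: 0.0
1.7333 [ 0.478216   -0.01573437  0.21043396] [-3.12447583e+00 -3.21703720e-01  1.70286245e-03] [-0.14283009  0.26912654 -0.67731988] 2.0073877048124602e-05
```

View pics/w1.png

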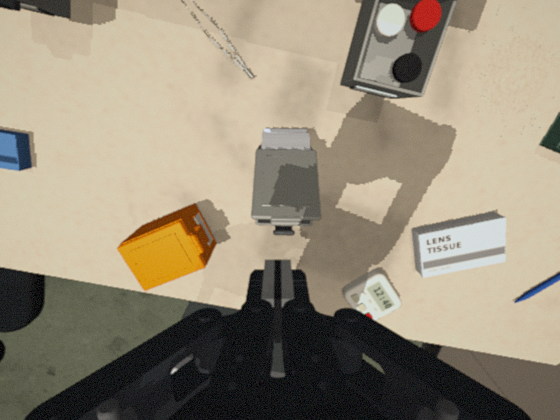

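Wrist view: the lid from above, rear edge about (258..319,148), front edge (252..320,218), well aligned with the tool; the strip is at (287,135).

```bash
python3 - <<'E'
from h import *
print('rear L,R', onz('wrist',258,148,.066),onz('wrist',319,150,.066))
print('strip tip L,R', onz('wrist',264,129,.037),onz('wrist',310,129,.037))
for z in (.11,.125,.14): print('lidfront',z,onz('wrist',252,217,z),onz('wrist',320,220,z))
E
```

```text
rear L,R [0.5196102  0.01211782 0.066     ] [ 0.52995906 -0.04754595  0.066     ]
strip tip L,R [0.53664722 0.01057433 0.037     ] [ 0.54655563 -0.03731456  0.037     ]
lidfront 0.11 [0.46312156 0.00450979 0.11      ] [ 0.47290325 -0.05712904  0.11      ]
lidfront 0.125 [0.46865109 0.00429851 0.125     ] [ 0.47787639 -0.05383423  0.125     ]
lidfront 0.14 [0.47418062 0.00408722 0.14      ] [ 0.48284953 -0.05053941  0.14      ]
```

```bash
python3 -m pendant '[[[4,7,30],[0,0,0],0],[[0,0,30],[0,0,0],0],[[0,0,18],[0,0,0],0],[[0,0,6],[0,0,0],0],[[0,0,6],[0,0,0],0],[[0,0,6],[0,0,0],0],[[0,0,6],[0,0,0],0],[[0,0,6],[0,0,0],0],[[0,0,6],[0,0,0],0],[[0,0,5],[0,0,0],0],[[0,0,0],[0,0,0],0]]' && python3 -m pendant '[[[0,0,-25],[0,0,0],0],[[-23,0,-5],[0,0,0],0],[[0,0,10],[0,0,0],0],[[0,0,7],[0,0,0],0],[[0,0,6],[0,0,0],0],[[0,0,6],[0,0,0],0],[[0,0,0],[0,0,0],0]]'
```

```text
t: 2.65
tool_pos: [0.4828, -0.0244, 0.091]
tool_rot: [-3.126, -0.313, 0.002]
contact_force: [0.1, -0.3, -0.8]
opening: 0.0004
grip_force: 0.0
t: 3.23
tool_pos: [0.4595, -0.0286, 0.0904]
tool_rot: [-3.124, -0.313, 0.006]
contact_force: [-0.5, 0.7, -1.1]
opening: -0.0001
grip_force: 0.0
```

```bash
python3 -m pendant '[[[0,0,6],[0,0,0],0],[[0,0,4],[0,0,0],0],[[0,0,2],[0,0,0],0],[[0,0,2],[0,0,0],0],[[0,0,2],[0,0,0],0],[[0,0,0],[0,0,0],0]]'; python3 -m pendant '[[[0,0,2],[0,0,0],0],[[0,0,2],[0,0,0],0],[[0,0,0],[0,0,0],0]]'
```

```text
t: 3.73
tool_pos: [0.4608, -0.029, 0.0767]
tool_rot: [-3.126, -0.313, 0.0]
contact_force: [0.4, 0.6, -1.0]
opening: -0.0001
grip_force: 0.0
t: 3.98
tool_pos: [0.4607, -0.029, 0.0727]
tool_rot: [-3.126, -0.313, 0.0]
contact_force: [-0.5, 0.6, -0.1]
opening: 0.0
grip_force: 0.0
```

```bash
python3 -m pendant '[[[0,0,1],[0,0,0],0],[[0,0,1],[0,0,0],0],[[0,0,1],[0,0,0],0],[[0,0,0],[0,0,0],0]]'; python3 -c "
from h import *
save('wrist','w2.png')"
```

```text
t: 4.32
tool_pos: [0.4608, -0.029, 0.0698]
tool_rot: [-3.126, -0.313, 0.0]
contact_force: [0.8, -0.7, 0.0]
opening: -0.0001
grip_force: 0.0
```

View pics/w2.png

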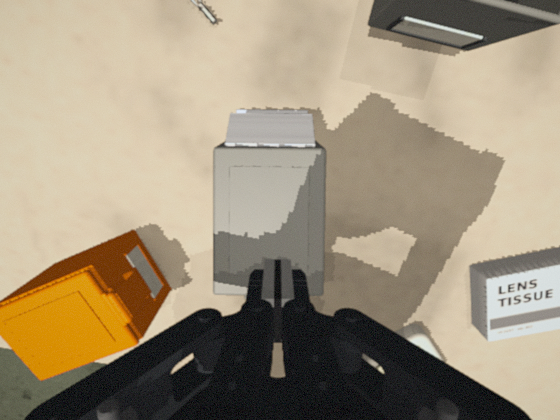

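The lid now lies nearly flat under the fingertips: rear edge (214..325,147), front (214..325,295). I'll check its height from the widths.

```bash
python3 - <<'E'
from h import *
for z in(.07,.078):
    P=[onz('wrist',*p,z) for p in((214,147),(325,145.5),(325,294),(214,295))]
    print(z,np.round(P,4).tolist(),[round(float(np.linalg.norm(P[i]-P[(i+1)%4])),4) for i in range(4)])
P=[onz('wrist',225,146,.0605),onz('wrist',315,146,.0605),onz('wrist',233,110,.037),onz('wrist',311,111,.037)];print(np.round(P,4))
E
python3 -m pendant '[[[0,0,1],[0,0,0],0],[[0,0,1],[0,0,0],0],[[0,0,0],[0,0,0],0]]'
```

```text
0.07 [[0.5174, 0.0159, 0.07], [0.5296, -0.041, 0.07], [0.4419, -0.0633, 0.07], [0.4276, 0.004, 0.07]] [0.0582, 0.0905, 0.0688, 0.0906]
0.078 [[0.5186, 0.0145, 0.078], [0.5302, -0.0396, 0.078], [0.4468, -0.0608, 0.078], [0.4332, 0.0032, 0.078]] [0.0554, 0.0861, 0.0654, 0.0861]
[[ 0.5176  0.0117  0.0605]
 [ 0.5275 -0.0373  0.0605]
 [ 0.5365  0.0133  0.037 ]
 [ 0.5453 -0.0333  0.037 ]]
t: 4.62
tool_pos: [0.4607, -0.029, 0.0678]
tool_rot: [-3.126, -0.313, 0.0]
contact_force: [0.4, 1.1, 0.5]
opening: -0.0001
grip_force: 0.0
```

```bash
python3 - <<'E'
from h import *
o=get_obs(); print(proj('wrist',o['tool_pos']), o['tool_pos'])
save('scene','s2.png'); save('top','t2.png'); save('wrist','w3.png')
a=cv2.imread('pics/scene0.png'); a=cv2.imread('pics/s2.png')[160:270,250:380]; b=cv2.imread('pics/t2.png')[185:255,260:342]
c=np.hstack([cv2.resize(a,(440,372),interpolation=cv2.INTER_CUBIC),cv2.resize(b,(360,372),interpolation=cv2.INTER_CUBIC)])
cv2.imwrite('pics/z2.png',np.clip(c*1.6,0,255).astype(np.uint8))
E
```

```text
[276.75523579 257.15929621] [ 0.46074226 -0.02904243  0.06778059]
```

View pics/z2.png

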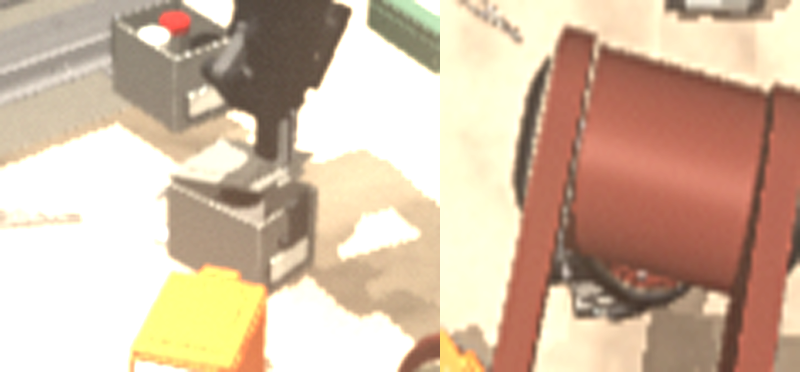

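```bash
python3 - <<'E'
from h import *
s=lambda x,y:(250+x/3.385,160+y/3.385)
print(two(ray('scene',*s(232,200)),ray('wrist',214,295)))
print(two(ray('scene',*s(300,165)),ray('wrist',325,294)))
print('TCP in zoom',(proj('scene',get_obs()['tool_pos'])-[250,160])*3.385)
for n,p in dict(RL=(172,180),FL=(262,222),FR=(315,185)).items(): print(n,onz('scene',*s(*p),.062))
w=cv2.imread('pics/w3.png')
for c in (220,235,320): print(c,w[280:310:2,c].mean(1).astype(int))
w=cv2.imread('pics/w3.png')[120:320,180:360]; s=cv2.imread('pics/s2.png')[195:245,295:350]
cv2.imwrite('pics/z3.png',np.clip(1.5*np.hstack([cv2.resize(w,(400,445)),cv2.resize(s,(400,445),interpolation=cv2.INTER_CUBIC)]),0,255))
E
```

```text
(array([0.44399783, 0.00909898, 0.08342094]), np.float64(0.016572936510588835))
(array([ 0.45401304, -0.0533934 ,  0.08130432]), np.float64(0.012208685112444556))
TCP in zoom [272.26908589 185.31414341]
RL [0.51343531 0.01281211 0.062     ]
FL [ 0.43905558 -0.00179107  0.062     ]
FR [ 0.45079937 -0.05766699  0.062     ]
220 [ 93 168 189 187 185 189 186 173 186 191 192 193 192 193 192]
235 [ 94  95 124 186 184 184 184 175 164 179 182 179 178 181 184]
320 [ 97  99 100  96  97  99 100 102  97 118 103 104 106 107 102][ WARN:0@0.402] global loadsave.cpp:1063 imwrite_ Unsupported depth image for selected encoder is fallbacked to CV_8U.
```

View pics/z3.png

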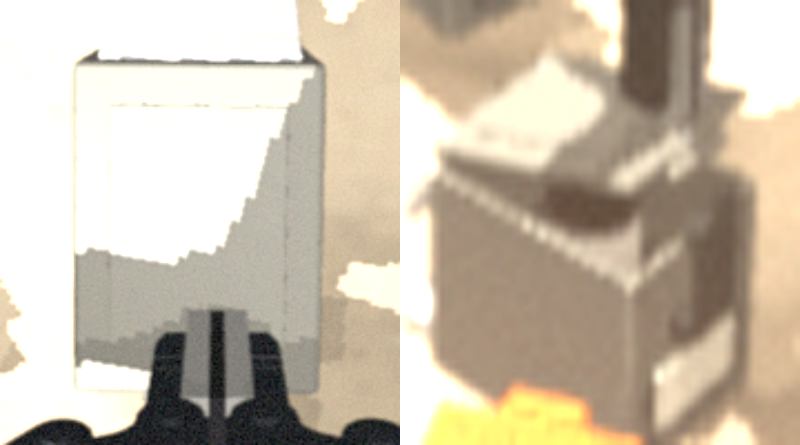

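The lid is still about 0.2 rad open with the tips resting on it at about (650,110) of the crop. I'll keep pressing in small steps.

```bash
for i in 1 ; do python3 -m pendant '[[[0,0,2],[0,0,0],0],[[0,0,2],[0,0,0],0],[[0,0,0],[0,0,0],0]]'; python3 -m pendant '[[[0,0,1.5],[0,0,0],0],[[0,0,1.5],[0,0,0],0],[[0,0,0],[0,0,0],0]]'; done
```

```text
t: 5.02
tool_pos: [0.4606, -0.029, 0.0635]
tool_rot: [-3.126, -0.313, 0.001]
contact_force: [0.8, 0.3, -0.5]
opening: 0.0003
grip_force: 0.0
t: 5.27
tool_pos: [0.4606, -0.029, 0.0606]
tool_rot: [-3.126, -0.313, 0.001]
contact_force: [0.8, 0.6, -0.1]
opening: -0.0002
grip_force: 0.0
```

```bash
python3 -m pendant '[[[0,0,1.5],[0,0,0],0],[[0,0,1.5],[0,0,0],0],[[0,0,0],[0,0,0],0]]'; python3 -c "
from h import *
save('scene','s3.png');save('wrist','w4.png')
w=cv2.imread('pics/w4.png')[120:320,180:360]; s=cv2.imread('pics/s3.png')[195:245,295:350]
cv2.imwrite('pics/z4.png',np.clip(1.5*np.hstack([cv2.resize(w,(400,445)),cv2.resize(s,(400,445),interpolation=cv2.INTER_CUBIC)]),0,255).astype(np.uint8))"
```

```text
t: 5.52
tool_pos: [0.4606, -0.029, 0.0576]
tool_rot: [-3.126, -0.313, 0.001]
contact_force: [0.5, -0.3, -0.1]
opening: 0.0001
grip_force: 0.0
```

View pics/z4.png

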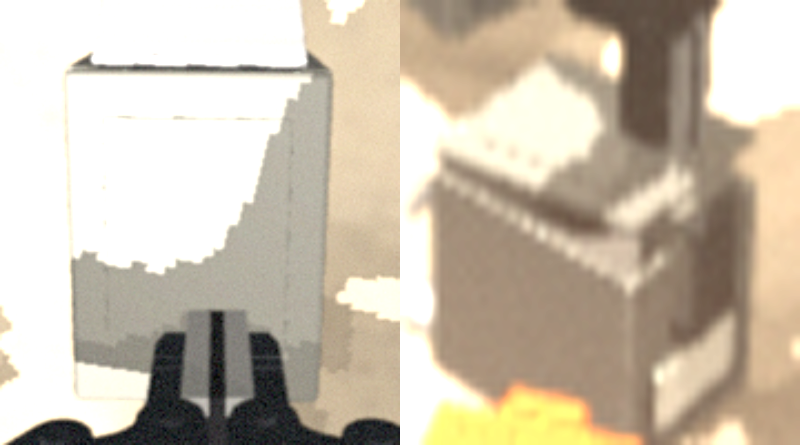

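The lid follows down and is now about 0.15 rad from shut. Continuing.

```bash
python3 -m pendant '[[[0,0,1.5],[0,0,0],0],[[0,0,1.5],[0,0,0],0],[[0,0,0],[0,0,0],0]]'; python3 -m pendant '[[[0,0,1],[0,0,0],0],[[0,0,1],[0,0,0],0],[[0,0,0],[0,0,0],0]]'
```

```text
t: 5.87
tool_pos: [0.461, -0.0292, 0.0561]
tool_rot: [3.126, 0.314, -0.001]
contact_force: [-4.0, 1.1, 6.0]
opening: -0.0002
grip_force: 3.2
t: 6.12
tool_pos: [0.4608, -0.0292, 0.0533]
tool_rot: [3.126, 0.313, -0.001]
contact_force: [-1.9, -0.8, 3.1]
opening: 0.0001
grip_force: 1.7
```

```bash
python3 -m pendant '[[[0,0,1],[0,0,0],0],[[0,0,1],[0,0,0],0],[[0,0,0],[0,0,0],0]]'; python3 -m pendant '[[[0,0,1],[0,0,0],0],[[0,0,1],[0,0,0],0],[[0,0,0],[0,0,0],0]]'
```

```text
t: 6.37
tool_pos: [0.4607, -0.0289, 0.0505]
tool_rot: [-3.126, -0.313, -0.0]
contact_force: [-0.6, 1.0, -0.6]
opening: -0.0004
grip_force: 0.0
t: 6.62
tool_pos: [0.4608, -0.029, 0.0491]
tool_rot: [-3.126, -0.313, 0.001]
contact_force: [-1.0, 1.1, 1.8]
opening: -0.0002
grip_force: 1.0
```

```bash
python3 -m pendant '[[[0,0,1],[0,0,0],0],[[0,0,1],[0,0,0],0],[[0,0,0],[0,0,0],0]]'; python3 -m pendant '[[[0,0,-30],[0,0,0],0],[[0,0,-30],[0,0,0],0],[[-30,0,-20],[0,0,0],1],[[-30,0,0],[0,0,0],1],[[0,0,0],[0,0,0],1]]'; python3 -c "
from h import *
o=get_obs();print(o['t'],o['tool_pos'],o['opening'])
save('wrist','w5.png')
s=save('scene','s4.png')
w=cv2.imread('pics/w5.png'); s=cv2.imread('pics/s4.png')[180:255,280:360]
cv2.imwrite('pics/z5.png',np.clip(1.4*np.hstack([w[:,100:500],cv2.resize(s,(400,420),interpolation=cv2.INTER_CUBIC)]),0,255).astype(np.uint8))"
```

```text
t: 6.87
tool_pos: [0.4609, -0.0291, 0.0486]
tool_rot: [-3.126, -0.314, 0.002]
contact_force: [-6.4, 0.9, 11.8]
opening: 0.0003
grip_force: 6.0
t: 7.28
tool_pos: [0.3998, -0.0413, 0.1275]
tool_rot: [3.125, 0.312, 0.002]
contact_force: [0.7, -0.7, -0.6]
opening: 0.0358
grip_force: 0.0
7.2833 [ 0.39976546 -0.0413205   0.12752861] 0.035763512351355956
```

View pics/z5.png

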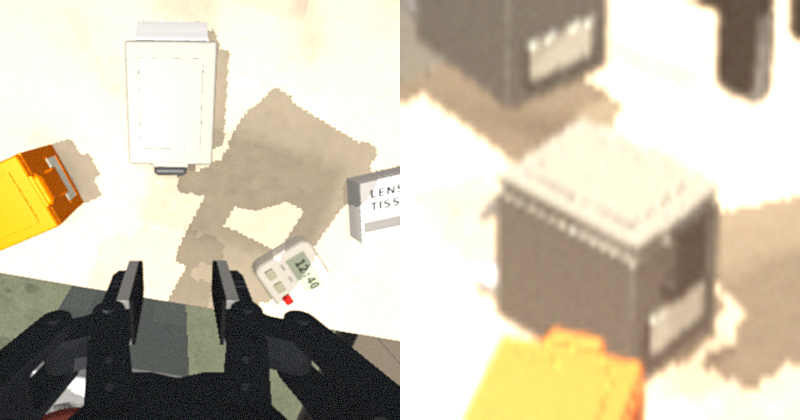

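Lid shut (flush in both views, catch at (170,170) in the wrist crop). Now precise box pose.

```bash
python3 - <<'E'
from h import *
w=cv2.imread('pics/w5.png'); g=cv2.cvtColor(w,cv2.COLOR_BGR2GRAY).astype(int)
for r in (60,100,140): print(r,g[r,218:236].tolist(),g[r,305:325].tolist())
for c in(245,295): print(c,g[14:50,c].tolist(), g[155:180,c].tolist())
for z in(.05,.07,.09):
    P=[onz('wrist',*p,z) for p in((226,41),(316,42),(311,164),(230,164))]
    print(z,np.round(P,4).tolist(),[round(float(np.linalg.norm(P[i]-P[(i+1)%4])),4) for i in range(4)])
P=[onz('wrist',236,22,.037),onz('wrist',307,23,.037)];print(np.round(P,4).tolist(),np.linalg.norm(P[0]-P[1]))
for p in((300.6,211.8),(328,222.9),(343.6,213.6)): print('scene',onz('scene',*p,.07).round(4))
E
```

```text
60 [198, 197, 198, 199, 202, 200, 185, 153, 166, 183, 191, 191, 190, 192, 188, 187, 189, 190] [183, 184, 183, 185, 179, 182, 181, 183, 182, 173, 150, 129, 138, 145, 145, 143, 143, 138, 144, 138]
100 [204, 206, 205, 205, 204, 202, 202, 193, 171, 163, 181, 195, 195, 194, 195, 194, 193, 194] [185, 185, 185, 185, 182, 182, 183, 180, 161, 136, 129, 141, 143, 145, 142, 144, 140, 146, 142, 142]
140 [211, 209, 211, 210, 211, 211, 208, 209, 207, 200, 176, 173, 190, 199, 198, 197, 197, 197] [184, 183, 183, 182, 184, 178, 167, 145, 123, 123, 127, 126, 131, 127, 125, 126, 127, 127, 156, 185]
245 [201, 201, 204, 203, 204, 200, 185, 173, 169, 168, 173, 172, 172, 172, 175, 175, 174, 176, 170, 173, 172, 172, 175, 183, 189, 184, 125, 136, 169, 188, 191, 188, 185, 187, 188, 189] [195, 195, 198, 197, 200, 199, 198, 179, 160, 186, 194, 191, 197, 195, 195, 196, 203, 207, 205, 204, 203, 202, 203, 202, 200]
295 [181, 182, 181, 181, 186, 185, 182, 163, 166, 168, 168, 172, 171, 171, 174, 176, 177, 173, 172, 170, 169, 167, 175, 177, 185, 205, 169, 128, 154, 175, 182, 183, 185, 183, 183, 185] [187, 184, 185, 188, 187, 184, 185, 184, 160, 132, 136, 139, 141, 138, 145, 166, 141, 123, 126, 128, 130, 126, 128, 128, 128]
0.05 [[0.5204, 0.0188, 0.05], [0.5322, -0.0428, 0.05], [0.4485, -0.0591, 0.05], [0.436, 0.0034, 0.05]] [0.0627, 0.0853, 0.0637, 0.0859]
0.07 [[0.5174, 0.0152, 0.07], [0.5281, -0.0413, 0.07], [0.4514, -0.0563, 0.07], [0.4399, 0.001, 0.07]] [0.0575, 0.0782, 0.0584, 0.0787]
0.09 [[0.5143, 0.0115, 0.09], [0.5241, -0.0398, 0.09], [0.4543, -0.0534, 0.09], [0.4439, -0.0013, 0.09]] [0.0523, 0.0711, 0.0531, 0.0716]
[[0.5359, 0.0158, 0.037], [0.5454, -0.0345, 0.037]] 0.05125937389683984
scene [0.5084 0.0174 0.07  ]
scene [ 0.4372 -0.0016  0.07  ]
scene [ 0.4442 -0.0529  0.07  ]
```

```bash
python3 - <<'E'
from h import *
w=cv2.imread('pics/w5.png'); hsv=cv2.cvtColor(w,cv2.COLOR_BGR2HSV)
m=((hsv[...,0]<20)&(hsv[...,1]>180)&(hsv[...,2]>90)).astype(np.uint8); m[330:]=0
cs=max(cv2.findContours(m,0,2)[0],key=cv2.contourArea)[:,0]
B=np.array([.4845,-.02]);c,s=np.cos(.19),np.sin(.19)
for p in (cs[cs[:,0].argmax()],cs[cs[:,1].argmin()]):
    for z in(0,.065): q=onz('wrist',*map(float,p),z)[:2]-B; print(p,z,'box xy',(np.array([[c,s],[-s,c]])@q).round(3))
# timer/tissue nearest points
for p in((355,243),(450,180)): q=onz('wrist',*map(float,p),.02)[:2]-B; print('timer/tissue',(np.array([[c,s],[-s,c]])@q).round(3))
o=get_obs(); from scipy.spatial.transform import Rotation as R
Rt=R.from_rotvec(o['tool_rot']).as_matrix()
T=np.array([.4946,-.0181,.0103]); up=T+[0,0,.12]
print('to above',Rt.T@(up-o['tool_pos']),o['opening'])
E
```

```text
[182 201] 0 box xy [-0.089  0.089]
[182 201] 0.065 box xy [-0.069  0.068]
[147 146] 0 box xy [-0.036  0.116]
[147 146] 0.065 box xy [-0.028  0.089]
timer/tissue [-0.124 -0.081]
timer/tissue [-0.061 -0.161]
to above [ 0.09549091 -0.00415485 -0.00325049] 0.05066152650536388
```

```bash
python3 -m pendant '[[[32,-1.5,0],[0,0,0.008],1],[[32,-1.5,0],[0,0,0],1],[[31,-1,0],[0,0,0],1],[[0,0,0],[0,0.116,0],1],[[0,0,0],[0,0.116,0],1],[[0,0,0],[0,0.116,0],1],[[0,0,0],[0,0.116,0],1],[[0,0,0],[0,0.116,0],1],[[0,0,0],[0,0.118,0],1],[[0,0,0],[0,0,0],1]]'
cat > g.py <<'E'
from h import *
from scipy.spatial.transform import Rotation as R
o=get_obs(); Rt=R.from_rotvec(o['tool_rot']).as_matrix()
print('t',o['t'],'pos',o['tool_pos'].round(4) if hasattr(o['tool_pos'],'round') else o['tool_pos'],'z',Rt[:,2].round(3),'y',Rt[:,1].round(3),'F',np.round(o['contact_force'],1),'M',np.round(o['wrist_torque'],2),'op',round(o['opening'],4),'gf',round(o['grip_force'],1))
E
cat > to.py <<'E'
import sys
exec(open('g.py').read())
print('shift mm',(Rt.T@(np.array([float(a) for a in sys.argv[1:4]])-o['tool_pos'])*1000).round(1))
E
python3 to.py .4946 -.0181 .0103
```

```text
t: 8.22
tool_pos: [0.4896, -0.0174, 0.1187]
tool_rot: [-2.879, -0.271, -1.035]
contact_force: [-2.1, -0.1, -3.2]
opening: 0.0852
grip_force: 0.0
t 8.2167 pos [ 0.4896 -0.0174  0.1187] z [ 0.625  0.125 -0.771] y [ 0.189 -0.982 -0.006] F [-2.1 -0.1 -3.2] M [-0.04  0.36 -0.02] op 0.0852 gf 0.0
shift mm [-65.3   2.3  86.6]
```

```bash
python3 -m pendant '[[[-16.3,0.6,21.6],[0,0,0],1],[[-16.3,0.6,21.6],[0,0,0],1],[[0,0,0],[0,0,0],1]]'; python3 to.py .4946 -.0181 .0103
```

```text
t: 8.47
tool_pos: [0.495, -0.018, 0.0672]
tool_rot: [-2.88, -0.275, -1.03]
contact_force: [-1.2, 1.3, -0.2]
opening: 0.0855
grip_force: 0.0
t 8.4667 pos [ 0.495  -0.018   0.0672] z [ 0.622  0.126 -0.773] y [ 0.192 -0.981 -0.006] F [-1.2  1.3 -0.2] M [-0.04  0.35 -0.01] op 0.0855 gf 0.0
shift mm [-36.4   0.4  43.8]
```

```bash
python3 -m pendant '[[[-12,0,14.6],[0,0,0],1],[[-12,0,14.6],[0,0,0],1],[[-8,0,9.7],[0,0,0],1],[[0,0,0],[0,0,0],1]]'; python3 to.py .4946 -.0181 .0103; python3 -c "
from h import *
w=save('wrist','w6.png');s=save('scene','s6.png')
cv2.imwrite('pics/z6.png',np.clip(1.4*np.hstack([w[:,100:500,::-1],cv2.resize(s[160:265,270:370,::-1],(400,420),interpolation=cv2.INTER_CUBIC)]),0,255).astype(np.uint8))"
```

```text
t: 8.8
tool_pos: [0.4975, -0.0183, 0.0208]
tool_rot: [-2.879, -0.277, -1.038]
contact_force: [-0.8, -0.4, -0.2]
opening: 0.0859
grip_force: 0.0
t 8.8 pos [ 0.4975 -0.0183  0.0208] z [ 0.626  0.125 -0.77 ] y [ 0.192 -0.981 -0.004] F [-0.8 -0.4 -0.2] M [-0.05  0.31 -0.03] op 0.0859 gf 0.0
shift mm [-8.8 -0.7  6.3]
```

View pics/z6.png

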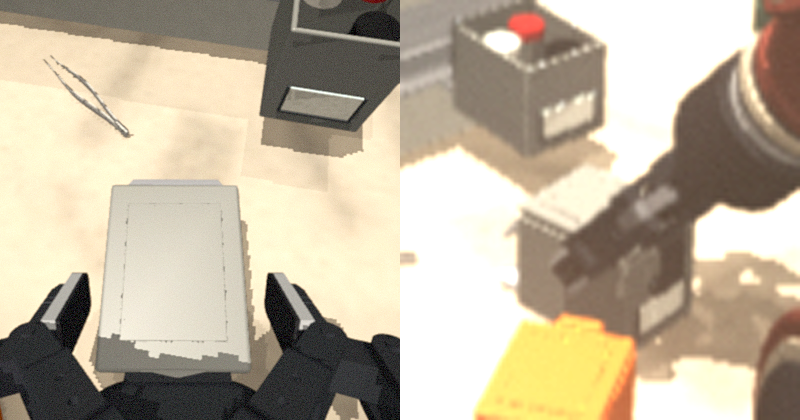

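Fingers flank the box symmetrically (pads at cols 88 and 268, box centre 175); in the scene crop the left fingertip is at (570,265) against the box's side. I'll work out where that tip really is.

```bash
python3 - <<'E'
exec(open('g.py').read())
B=np.array([.4845,-.02,0]);c,s=np.cos(.19),np.sin(.19);Rb=np.array([[c,-s,0],[s,c,0],[0,0,1]])
o1,d=ray('scene',312.5,226.)
ob,db=Rb.T@(o1-B),Rb.T@d
for y in(.043,.05,.057):
    p=ob+db*(y-ob[1])/db[1]; print(y,p.round(4),'tool',(Rt.T@(B+Rb@p-o['tool_pos'])).round(4))
print('TCP box',Rb.T@(o['tool_pos']-B), 'catch in tool', Rt.T@(B+Rb@np.array([-.043,0,.072])-o['tool_pos']))
E
```

```text
t 8.9 pos [ 0.4991 -0.0192  0.0237] z [ 0.63   0.123 -0.767] y [ 0.191 -0.982 -0.001] F [-0.   0.2  1. ] M [-0.08  0.26 -0.01] op 0.0855 gf 0.0
0.043 [-0.0133  0.043   0.0568] tool [ 0.0001 -0.0451 -0.0431]
0.05 [-0.019  0.05   0.063] tool [-0.0004 -0.0521 -0.0515]
0.057 [-0.0248  0.057   0.0691] tool [-0.0009 -0.0591 -0.0599]
TCP box [ 0.01447299 -0.00196581  0.02371884] catch in tool [-0.01304369 -0.00214118 -0.07391452]
```

```bash
python3 -m pendant '[[[0,0,0],[0,0,0],1],[[0,0,0],[0,0,0],1]]'; python3 g.py
```

```text
t: 9.07
tool_pos: [0.4995, -0.0197, 0.0248]
tool_rot: [-2.879, -0.278, -1.052]
contact_force: [-0.1, 0.2, 0.3]
opening: 0.085
grip_force: 0.0
t 9.0667 pos [ 0.4995 -0.0197  0.0248] z [ 0.633  0.122 -0.765] y [ 0.191 -0.982  0.002] F [-0.1  0.2  0.3] M [-0.07  0.36 -0.02] op 0.085 gf 0.0
```

```bash
python3 -c "
from h import *
o=get_obs();print(np.round(o['q'],3),np.round(o['dq'],3),np.round(o['effort'],1),o['contact_force'])
P=np.array([.4995,-.0197,.0248])
"; python3 -m pendant '[[[0,0,0],[0,0,0],1],[[0,0,0],[0,0,0],1],[[0,0,0],[0,0,0],1]]' | head -2;  python3 -c "
from h import *
o=get_obs();print(np.round(o['q'],3),np.round(o['dq'],3))"
```

```text
[-0.418 -0.468  2.515  0.7    0.608  0.475] [-0.005 -0.005  0.013  0.005 -0.004 -0.007] [  0.  -12.3 -32.4   1.   -0.9   0. ] [-0.13629283  0.1789973   0.25507977]
t: 9.32
tool_pos: [0.4983, -0.0194, 0.0233]
[-0.418 -0.468  2.517  0.7    0.608  0.474] [-0.001  0.005  0.004  0.003 -0.001 -0.002]
```

Joint 3 is near its limit at this tilt, so I'll use 32° and grasp farther forward on the box.

```bash
python3 -m pendant '[[[-7,0,-10],[0,-0.07,0],1],[[-6,0,-8],[0,-0.07,0],1],[[0,0,0],[0,0,0],1],[[0,0,0],[0,0,0],1]]' | head -2; python3 to.py .4849 -.0199 .0043;  python3 -c "
from h import *
o=get_obs();print(np.round(o['q'],3))"
```

```text
t: 9.65
tool_pos: [0.4782, -0.0234, 0.03]
t 9.65 pos [ 0.4782 -0.0234  0.03  ] z [ 0.523  0.101 -0.846] y [ 0.191 -0.982  0.001] F [-0.6  0.7  0.3] M [-0.08  0.21 -0.04] op 0.0851 gf 0.0
shift mm [-7.5 -2.2 25.7]
[-0.395 -0.504  2.479  0.453  0.737  0.711]
```

```bash
python3 -m pendant '[[[-3.8,-1,13],[0,0,0],1],[[-3.7,-1,12.7],[0,0,0],1],[[0,0,0],[0,0,0],1],[[0,0,0],[0,0,0],1]]' | head -2; python3 to.py .4849 -.0199 .0043;  python3 -c "
from h import *
o=get_obs();print(np.round(o['q'],3)); save('scene','s7.png'); save('wrist','w7.png')"
```

```text
t: 9.98
tool_pos: [0.4823, -0.0193, 0.0011]
t 9.9833 pos [ 0.4823 -0.0193  0.0011] z [ 0.517  0.103 -0.85 ] y [ 0.191 -0.982 -0.002] F [ 0.3 -0.2 -0.4] M [-0.02  0.2  -0.01] op 0.0856 gf 0.0
shift mm [ 3.7  1.1 -1.4]
[-0.378 -0.407  2.472  0.489  0.655  0.674]
```

```bash
python3 -m pendant '[[[3,0,-1],[0,0,0],0.6],[[0,0,0],[0,0,0],0.6],[[0,0,0],[0,0,0],0.6],[[0,0,0],[0,0,0],0.6],[[0,0,0],[0,0,0],0.6],[[0,0,0],[0,0,0],0.6]]' 80; python3 g.py
```

```text
t: 10.58
tool_pos: [0.4868, -0.0199, 0.007]
tool_rot: [-2.956, -0.285, -0.851]
contact_force: [-4.5, 0.8, 6.7]
opening: 0.0611
grip_force: 88.4
t 10.5833 pos [ 0.4868 -0.0199  0.007 ] z [ 0.522  0.1   -0.847] y [ 0.191 -0.982  0.001] F [-4.5  0.8  6.7] M [0.07 0.3  0.14] op 0.0611 gf 88.4
```

```bash
cat > rel.py <<'E'
exec(open('g.py').read())
import json
Rb=R.from_euler('z',.191).as_matrix()
b=Rt.T@(np.array([.4845,-.020,0])-o['tool_pos']); print(b); b[1]=0
json.dump(dict(b=b.tolist(),r=(Rt.T@Rb).tolist()),open('rel.json','w'))
E
cat > plan.py <<'E'
# plan.py beta_deg tipx tipy tipz (riser frame, m): where to take the tool
import sys,json
exec(open('g.py').read())
L=json.load(open('rel.json')); b=np.array(L['b']); r=np.array(L['r'])
try: RI=json.load(open('riser.json'))
except Exception: RI=[.697,.0785,-.011]
Q=R.from_euler('z',RI[2]).as_matrix(); O=np.array([RI[0],RI[1],0])
# now
Rb=Rt@r; ob=o['tool_pos']+Rt@b; tip=Q.T@(ob+Rb@[.056,0,.037]-O); toe=Q.T@(ob+Rb@[.0595,0,.007]-O)
print('now tip',(tip*1e3).round(1),'toe',(toe*1e3).round(1),'org',(Q.T@(ob-O)*1e3).round(1),'eul zyx deg',R.from_matrix(Q.T@Rb).as_euler('ZYX',degrees=True).round(1))
a=[float(x) for x in sys.argv[1:5]]
Rn=Q@R.from_euler('y',a[0],degrees=True).as_matrix(); Rtn=Rn@r.T
P=O+Q@np.array(a[1:])-Rn@[.056,0,.037]-Rtn@b
print('turn',R.from_matrix(Rt.T@Rtn).as_rotvec().round(3),'then shift mm (new axes)',(Rtn.T@(P-o['tool_pos'])*1e3).round(1),'(old axes)',(Rt.T@(P-o['tool_pos'])*1e3).round(1),'TCP',P.round(3))
E
python3 rel.py; python3 -m pendant '[[[5,0,-8],[0,0,0],0.6],[[16,0,-25],[0,0,0],0.6],[[16,0,-25],[0,0,0],0.6],[[16,0,-25],[0,0,0],0.6],[[0,0,0],[0,0,0],0.6]]'; python3 plan.py 20 -.04 0 .12
```

```text
t 10.5833 pos [ 0.4868 -0.0199  0.007 ] z [ 0.522  0.1   -0.847] y [ 0.191 -0.982  0.001] F [-4.5  0.8  6.7] M [0.07 0.3  0.14] op 0.0611 gf 88.4
[-0.00567163 -0.00038752  0.00474982]
t: 11.0
tool_pos: [0.4902, -0.0207, 0.1114]
tool_rot: [-2.957, -0.287, -0.865]
contact_force: [1.6, 0.1, -2.9]
opening: 0.061
grip_force: 88.5
t 11.0 pos [ 0.4902 -0.0207  0.1114] z [ 0.529  0.097 -0.843] y [ 0.19  -0.982  0.006] F [ 1.6  0.1 -2.9] M [-0.11  0.43 -0.03] op 0.061 gf 88.5
now tip [-153.3  -90.6  141.8] toe [-149.6  -90.   111.8] org [-207.9 -102.   104.3] eul zyx deg [11.6 -0.5 -0.3]
turn [-0.072 -0.357  0.189] then shift mm (new axes) [ 102.5 -101.4   23.1] (old axes) [103.5 -78.3  66.9] TCP [0.596 0.08  0.11 ]
```

```bash
python3 -m pendant '[[[0,-20,0],[-0.018,-0.09,0.047],0.6],[[0,-22,0],[-0.018,-0.09,0.047],0.6],[[0,-20,0],[-0.018,-0.09,0.047],0.6],[[0,-20,0],[-0.018,-0.09,0.047],0.6],[[0,0,0],[0,0,0],0.6],[[0,0,0],[0,0,0],0.6]]'; python3 plan.py 20 -.06 0 .1
```

```text
t: 11.5
tool_pos: [0.4765, 0.0588, 0.1021]
tool_rot: [-3.116, -0.012, -0.333]
contact_force: [-0.0, -0.3, -4.3]
opening: 0.061
grip_force: 89.3
t 11.5 pos [0.4765 0.0588 0.1021] z [ 0.211  0.009 -0.977] y [ 0.009 -1.    -0.007] F [-0.  -0.3 -4.3] M [-0.02  0.35  0.03] op 0.061 gf 89.3
now tip [-159.6  -21.1  112. ] toe [-166.5  -21.    82.6] org [-224.8  -22.2   96.3] eul zyx deg [ 1.2 19.9  0.5]
turn [-0.012 -0.001  0.016] then shift mm (new axes) [ 94.9 -22.   32.5] (old axes) [ 95.2 -20.1  32.9] TCP [0.576 0.08  0.09 ]
```

```bash
python3 -m pendant '[[[25,-7,8],[-0.004,0,0.005],0.6],[[25,-7,8],[-0.004,0,0.005],0.6],[[25,-6,8],[-0.004,0,0.006],0.6],[[0,0,0],[0,0,0],0.6],[[0,0,0],[0,0,0],0.6]]' |head -2; python3 plan.py 20 -.06 0 .1; cat > edge.py <<'E'
exec(open('g.py').read())
im=save('wrist','w_%d.png'%int(o['t']*100)); g=cv2.GaussianBlur(cv2.cvtColor(im,cv2.COLOR_RGB2GRAY),(3,3),0).astype(float)
cm=optics.camera_model('wrist'); Q=R.from_euler('z',-.011).as_matrix(); O=np.array([.697,.0785,0])
def at(p): return proj('wrist',O+Q@np.array(p),cm)
for nm,(x,z) in dict(shelftop=(-.035,.155),shelfbot=(-.035,.14),cleat=(-.016,.082),cleatroot=(0,.059),flange=(-.01,.053)).items():
    for y in(-.11,-.08,-.05,0,.05,.08,.11):
        u,v=at((x,y,z)); 
        if 5<u<555 and 15<v<405:
            c=int(round(u)); col=g[:,c-1:c+2].mean(1); r=int(round(v)); print(nm,y,(round(u,1),round(v,1)),'rows',r-10,col[r-10:r+11].astype(int).tolist())
E
python3 edge.py
```

```text
t: 11.92
tool_pos: [0.5545, 0.0765, 0.0947]
t 11.9167 pos [0.5545 0.0765 0.0947] z [ 0.211 -0.005 -0.977] y [-0.014 -1.     0.002] F [-1.7 -0.1 -4.8] M [0.07 0.3  0.05] op 0.0609 gf 91.4
now tip [-81.8  -3.8 104.6] toe [-88.7  -3.8  75.2] org [-147.    -3.6   88.9] eul zyx deg [-0.2 19.9 -0.1]
turn [ 0.002 -0.001 -0.004] then shift mm (new axes) [20.3 -3.5  9. ] (old axes) [20.3 -3.6  9. ] TCP [0.576 0.08  0.09 ]
t 11.9167 pos [0.5545 0.0765 0.0947] z [ 0.211 -0.005 -0.977] y [-0.014 -1.     0.002] F [-1.7 -0.1 -4.8] M [0.07 0.3  0.05] op 0.0609 gf 91.4
shelfbot -0.11 (np.float64(537.5), np.float64(25.6)) rows 16 [66, 63, 60, 58, 58, 63, 77, 91, 99, 102, 103, 104, 104, 102, 102, 103, 109, 118, 123, 117, 100]
shelfbot -0.08 (np.float64(463.7), np.float64(25.9)) rows 16 [69, 64, 59, 55, 57, 66, 75, 79, 80, 81, 84, 93, 101, 104, 104, 104, 106, 108, 107, 111, 118]
shelfbot -0.05 (np.float64(389.9), np.float64(26.2)) rows 16 [68, 64, 62, 61, 62, 69, 78, 82, 83, 84, 86, 94, 103, 106, 107, 107, 108, 109, 109, 114, 121]
shelfbot 0 (np.float64(266.8), np.float64(26.7)) rows 17 [65, 63, 63, 65
[... 3007 characters left out ...]
, 117, 115, 120, 128, 130, 130, 130, 128, 117, 98, 87, 88, 90, 91, 90, 89, 90, 91, 92, 92]
flange 0 (np.float64(270.7), np.float64(50.0)) rows 40 [121, 118, 115, 121, 128, 131, 130, 131, 129, 118, 100, 90, 89, 90, 89, 89, 90, 90, 89, 88, 88]
flange 0.05 (np.float64(197.0), np.float64(50.3)) rows 40 [121, 118, 116, 120, 128, 132, 132, 132, 130, 119, 101, 90, 88, 88, 87, 87, 87, 88, 89, 90, 90]
flange 0.08 (np.float64(152.8), np.float64(50.5)) rows 40 [121, 117, 115, 119, 128, 131, 132, 132, 130, 118, 98, 86, 86, 87, 87, 86, 87, 86, 85, 85, 85]
flange 0.11 (np.float64(108.5), np.float64(50.7)) rows 41 [116, 112, 116, 125, 130, 131, 131, 129, 116, 97, 87, 85, 85, 86, 86, 87, 85, 84, 84, 85, 87]
```

```bash
cat > boxchk.py <<'E'
exec(open('g.py').read())
import json,glob,os
im=save('wrist','wb_%d.png'%int(o['t']*100)); g=cv2.GaussianBlur(cv2.cvtColor(im,cv2.COLOR_RGB2GRAY),(3,3),0).astype(float)
cm=optics.camera_model('wrist'); L=json.load(open('rel.json')); b=np.array(L['b']); r=np.array(L['r'])
pt=lambda p: proj('wrist',o['tool_pos']+Rt@(b+r@np.array(p)),cm)
for nm,p in dict(rearlid=(.0395,.0,.07),rearlidR=(.0395,-.022,.07),striptop=(.0405,.015,.062),striptip=(.056,.02,.037),front=(-.04,.022,.07),frontR=(-.04,-.022,.07)).items():
    u,v=pt(p); c=int(round(u)); rr=max(12,int(round(v))); print(nm,u.round(1),v.round(1),'rows',rr-12,g[rr-12:rr+13,c-1:c+2].mean(1).astype(int).tolist())
for nm,p in dict(L=(.01,.03,.07),R=(.01,-.03,.07)).items():
    u,v=pt(p); c=int(round(u)); rr=int(round(v)); print(nm,u.round(1),v.round(1),'cols',c-10,g[rr-1:rr+2,c-10:c+11].mean(0).astype(int).tolist())
E
python3 boxchk.py
```

```text
t 11.9667 pos [0.5539 0.0765 0.095 ] z [ 0.211 -0.005 -0.977] y [-0.014 -1.     0.002] F [-0.  -0.8 -4.7] M [0.07 0.31 0.01] op 0.0609 gf 91.4
rearlid 276.9 155.1 rows 143 [182, 181, 182, 182, 182, 178, 166, 143, 123, 116, 116, 117, 117, 117, 116, 113, 110, 115, 131, 146, 153, 154, 154, 154, 155]
rearlidR 329.0 155.1 rows 143 [148, 125, 121, 122, 123, 123, 123, 123, 122, 123, 126, 132, 134, 131, 123, 117, 119, 129, 139, 149, 154, 154, 155, 155, 156]
striptop 243.4 160.4 rows 148 [192, 185, 162, 133, 118, 116, 115, 110, 107, 109, 113, 113, 115, 127, 144, 152, 154, 155, 154, 154, 154, 155, 155, 155, 156]
striptip 239.8 151.9 rows 140 [184, 166, 153, 156, 171, 186, 192, 194, 195, 188, 164, 134, 118, 116, 115, 111, 107, 105, 106, 107, 112, 126, 143, 152, 154]
front 216.1 359.2 rows 347 [93, 93, 93, 94, 94, 93, 93, 94, 94, 94, 93, 93, 93, 91, 89, 89, 106, 144, 178, 190, 190, 189, 190, 190, 190]
frontR 337.6 359.1 rows 347 [96, 97, 97, 97, 97, 97, 96, 96, 96, 96, 96, 97, 96, 93, 90, 90, 102, 124, 137, 137, 136, 136, 136, 137, 137]
L 201.8 223.7 cols 192 [206, 206, 206, 205, 205, 205, 204, 204, 204, 202, 187, 164, 153, 156, 162, 164, 165, 164, 164, 164, 164]
R 351.9 223.6 cols 342 [160, 160, 160, 159, 160, 159, 155, 147, 135, 124, 121, 125, 127, 126, 124, 123, 123, 122, 121, 120, 120]
```

```bash
python3 - <<'E'
import json
L=json.load(open('rel.json'));L['b'][0]-=.0021;L['b'][2]-=.0008;json.dump(L,open('rel.json','w'))
E
python3 boxchk.py | grep -E 'rearlid|front' | cut -c1-40; python3 plan.py 20 -.045 0 .093
```

```text
rearlid 277.0 161.0 rows 149 [164, 140, 
rearlidR 329.1 161.0 rows 149 [124, 124,
front 216.3 366.0 rows 354 [93, 94, 94, 
frontR 337.7 365.9 rows 354 [96, 96, 97,
t 12.0667 pos [0.554  0.0766 0.0959] z [ 0.213 -0.005 -0.977] y [-0.014 -1.     0.002] F [ 0.5 -0.5 -4.6] M [ 0.01  0.28 -0.03] op 0.0613 gf 91.4
now tip [-84.5  -3.7 106.2] toe [-91.4  -3.7  76.8] org [-149.7   -3.5   90.4] eul zyx deg [-0.3 19.8 -0.1]
turn [ 0.002 -0.003 -0.004] then shift mm (new axes) [35.9 -3.4 21. ] (old axes) [35.8 -3.6 21.1] TCP [0.593 0.08  0.083]
```

```bash
python3 -m pendant '[[[18,-1.8,10.5],[0.002,0,-0.004],0.6],[[18,-1.6,10.5],[0,0,0],0.6],[[0,0,0],[0,0,0],0.6],[[0,0,0],[0,0,0],0.6],[[0,0,0],[0,0,0],0.6]]' |head -4; python3 plan.py 21 -.007 0 .091
```

```text
t: 12.48
tool_pos: [0.5942, 0.08, 0.084]
tool_rot: [3.122, -0.015, 0.338]
contact_force: [-0.3, 0.4, -4.5]
t 12.4833 pos [0.5942 0.08   0.084 ] z [ 0.214 -0.003 -0.977] y [-0.009 -1.     0.001] F [-0.3  0.4 -4.5] M [ 0.    0.32 -0.04] op 0.0612 gf 92.2
now tip [-44.4   0.4  94.4] toe [-51.2   0.4  65. ] org [-109.6    0.4   78.5] eul zyx deg [ 0.  19.8  0. ]
turn [-0.    -0.022  0.   ] then shift mm (new axes) [36.1  0.4  9.3] (old axes) [35.8  0.4 10. ] TCP [0.631 0.079 0.082]
```

```bash
python3 -m pendant '[[[9,0,2],[0,-0.022,0],0.6],[[9,0,2],[0,0,0],0.6],[[9,0,2.5],[0,0,0],0.6],[[9,0,2.5],[0,0,0],0.6],[[0,0,0],[0,0,0],0.6],[[0,0,0],[0,0,0],0.6]]' |head -4; python3 plan.py 21 -.007 0 .082; python3 edge.py | grep -E '(flange|cleat|shelfbot) (-0.11|0.11|-0.08|0.08)'|cut -c1-200
```

```text
t: 12.98
tool_pos: [0.6325, 0.0799, 0.0823]
tool_rot: [3.125, -0.014, 0.304]
contact_force: [0.6, -0.7, -4.4]
t 12.9833 pos [0.6325 0.0799 0.0823] z [ 0.193 -0.002 -0.981] y [-0.009 -1.     0.001] F [ 0.6 -0.7 -4.4] M [-0.03  0.31 -0.01] op 0.0612 gf 92.2
now tip [-5.9  0.7 91.4] toe [-13.3   0.7  62.2] org [-71.4   0.7  76.9] eul zyx deg [ 0. 21.  0.]
turn [-0.  0.  0.] then shift mm (new axes) [-2.9  0.7  9. ] (old axes) [-2.9  0.7  9. ] TCP [0.631 0.079 0.073]
shelfbot -0.08 (np.float64(482.6), np.float64(224.7)) rows 215 [164, 163, 164, 165, 166, 166, 166, 165, 163, 161, 160, 158, 155, 145, 121, 90, 66, 53, 51, 52, 52]
shelfbot 0.08 (np.float64(74.9), np.float64(224.4)) rows 214 [177, 177, 176, 175, 175, 175, 173, 170, 167, 164, 162, 159, 155, 141, 112, 79, 62, 59, 59, 59, 59]
cleat -0.11 (np.float64(470.6), np.float64(174.3)) rows 164 [170, 170, 170, 170, 169, 169, 169, 168, 169, 170, 170, 170, 170, 170, 169, 169, 169, 169, 169, 170, 171]
cleat -0.08 (np.float64(418.2), np.float64(174.3)) rows 164 [169, 169, 169, 169, 168, 169, 169, 168, 167, 167, 167, 167, 167, 168, 168, 168, 1
[... 318 characters left out ...]
169, 170, 171, 171, 171, 171, 171]
flange -0.11 (np.float64(444.0), np.float64(164.7)) rows 155 [167, 167, 167, 167, 167, 167, 166, 166, 165, 166, 166, 166, 166, 165, 164, 164, 165, 166, 166, 167, 168]
flange -0.08 (np.float64(398.8), np.float64(164.7)) rows 155 [169, 168, 168, 167, 166, 166, 166, 166, 166, 167, 169, 170, 170, 170, 171, 172, 173, 173, 173, 173, 174]
flange 0.08 (np.float64(157.5), np.float64(164.5)) rows 155 [174, 174, 174, 174, 175, 175, 175, 175, 175, 176, 175, 176, 176, 176, 176, 176, 177, 177, 177, 177, 176]
flange 0.11 (np.float64(112.2), np.float64(164.5)) rows 155 [175, 174, 173, 173, 172, 171, 172, 172, 171, 171, 171, 170, 169, 169, 169, 169, 170, 170, 170, 171, 171]
```

```bash
python3 - <<'E'
from h import *
c,s=np.cos(-.011),np.sin(-.011)
for x in(-.035,-.038,-.032): print(x,[proj('wrist',[.697+x*c-y*s,.0785+x*s+y*c,.155]).round(1).tolist() for y in(-.08,.08)])
E
```

```text
-0.035 [[511.6, 232.3], [46.3, 232.0]]
-0.038 [[510.7, 240.8], [47.2, 240.5]]
-0.032 [[512.5, 223.7], [45.4, 223.4]]
```

```bash
python3 -m pendant '[[[-0.7,0.5,3],[0,0,0],0.6],[[-0.6,0,3],[0,0,0],0.6],[[-0.6,0,3],[0,0,0],0.6],[[0,0,0],[0,0,0],0.6],[[0,0,0],[0,0,0],0.6]]' |head -4; python3 plan.py 21 -.006 0 .075
```

```text
t: 13.45
tool_pos: [0.6316, 0.0795, 0.0726]
tool_rot: [3.126, -0.014, 0.303]
contact_force: [-0.0, -0.3, -4.3]
t 13.45 pos [0.6316 0.0795 0.0726] z [ 0.192 -0.002 -0.981] y [-0.009 -1.     0.001] F [-0.  -0.3 -4.3] M [-0.04  0.27 -0.05] op 0.0612 gf 92.2
now tip [-6.7  0.3 81.6] toe [-14.2   0.3  52.4] org [-72.3   0.3  67.2] eul zyx deg [ 0. 21.  0.]
turn [-0.     0.001  0.001] then shift mm (new axes) [-0.6  0.3  6.7] (old axes) [-0.6  0.3  6.7] TCP [0.632 0.079 0.066]
```

```bash
echo '[0.6975,0.0785,-0.011]'>riser.json; python3 plan.py 23 -.0055 0 .0765
```

```text
t 13.45 pos [0.6316 0.0795 0.0726] z [ 0.192 -0.002 -0.981] y [-0.009 -1.     0.001] F [-0.  -0.3 -4.3] M [-0.04  0.27 -0.05] op 0.0612 gf 92.2
now tip [-7.2  0.3 81.6] toe [-14.7   0.3  52.4] org [-72.8   0.3  67.2] eul zyx deg [ 0. 21.  0.]
turn [-0.    -0.034  0.001] then shift mm (new axes) [0.9 0.3 3.3] (old axes) [0.8 0.3 3.4] TCP [0.633 0.079 0.069]
```

```bash
python3 -m pendant '[[[0.5,0.3,1.5],[0,-0.034,0],0.6],[[0.4,0,1.8],[0,0,0],0.6],[[0,0,0],[0,0,0],0.6],[[0,0,0],[0,0,0],0.6]]' |head -4; python3 plan.py 22 -.0045 0 .0735
```

```text
t: 13.78
tool_pos: [0.6336, 0.0792, 0.07]
tool_rot: [3.13, -0.014, 0.252]
contact_force: [-0.2, -0.8, -5.5]
t 13.7833 pos [0.6336 0.0792 0.07  ] z [ 0.16  -0.002 -0.987] y [-0.009 -1.     0.   ] F [-0.2 -0.8 -5.5] M [ 0.01  0.25 -0.02] op 0.061 gf 92.2
now tip [-5.   0.  77.2] toe [-13.4   0.   48.2] org [-70.9  -0.   64.9] eul zyx deg [ 0.  22.9  0. ]
turn [-0.     0.016  0.001] then shift mm (new axes) [-0.2 -0.   4.6] (old axes) [-0.2 -0.   4.6] TCP [0.634 0.079 0.065]
```

```bash
python3 -m pendant '[[[-0.3,0,2],[0,0,0],0.6],[[-0.3,0,1.5],[0,0,0],0.6],[[0,0,0],[0,0,0],0.6],[[0,0,0],[0,0,0],0.6]]' |head -4; python3 plan.py 22 -.0045 0 .072
```

```text
t: 14.12
tool_pos: [0.6333, 0.0792, 0.0663]
tool_rot: [3.13, -0.014, 0.251]
contact_force: [0.1, 0.3, -3.7]
t 14.1167 pos [0.6333 0.0792 0.0663] z [ 0.159 -0.002 -0.987] y [-0.009 -1.     0.001] F [ 0.1  0.3 -3.7] M [-0.02  0.24  0.01] op 0.0611 gf 92.2
now tip [-5.3  0.  73.4] toe [-13.7   0.   44.4] org [-71.2  -0.   61.2] eul zyx deg [ 0.  22.9  0. ]
turn [-0.     0.017  0.001] then shift mm (new axes) [ 0.4 -0.   2.5] (old axes) [ 0.5 -0.   2.5] TCP [0.634 0.079 0.064]
```

```bash
python3 plan.py 15 -.0045 0 .073|tail -1;python3 plan.py 7 -.0045 0 .073|tail -1;python3 plan.py 0 -.004 0 .0725|tail -1
```

```text
turn [-0.     0.139  0.001] then shift mm (new axes) [-0.3 -0.   8.8] (old axes) [ 0.9 -0.   8.8] TCP [0.636 0.079 0.058]
turn [-0.001  0.278  0.001] then shift mm (new axes) [-2.4 -0.  16.9] (old axes) [ 2.3 -0.  16.9] TCP [0.638 0.079 0.05 ]
turn [-0.001  0.401  0.001] then shift mm (new axes) [-5.1 -0.  24.4] (old axes) [ 4.9 -0.  24.4] TCP [0.642 0.079 0.043]
```

```bash
python3 -m pendant '[[[0.2,0,2.9],[0,0.046,0],0.6],[[0.1,0,2.9],[0,0.046,0],0.6],[[0,0,2.9],[0,0.047,0],0.6],[[0,0,0],[0,0,0],0.6],[[0,0,0],[0,0,0],0.6]]'; python3 plan.py 7 -.0045 0 .073
```

```text
t: 14.53
tool_pos: [0.6352, 0.0792, 0.0582]
tool_rot: [3.105, -0.014, 0.466]
contact_force: [0.8, -0.1, -3.7]
opening: 0.061
grip_force: 92.3
t 14.5333 pos [0.6352 0.0792 0.0582] z [ 0.294 -0.003 -0.956] y [-0.009 -1.     0.001] F [ 0.8 -0.1 -3.7] M [ 0.    0.34 -0.02] op 0.061 gf 92.3
now tip [-4.9  0.  73.3] toe [-9.3  0.  43.5] org [-68.6  -0.   52.1] eul zyx deg [ 0. 15.  0.]
turn [-0.001  0.14   0.001] then shift mm (new axes) [-0.7 -0.   8.8] (old axes) [ 0.6 -0.   8.8] TCP [0.638 0.079 0.05 ]
```

Clear so far; toe is entering under the flange.

```bash
python3 -m pendant '[[[0,0,2.9],[0,0.046,0],0.6],[[0,0,2.9],[0,0.046,0],0.6],[[-0.2,0,2.9],[0,0.047,0],0.6],[[0,0,0],[0,0,0],0.6],[[0,0,0],[0,0,0],0.6]]'; python3 plan.py 0 -.004 0 .0725
```

```text
t: 14.95
tool_pos: [0.6383, 0.0791, 0.0501]
tool_rot: [3.065, -0.014, 0.679]
contact_force: [1.2, 0.6, -3.6]
opening: 0.0609
grip_force: 92.3
t 14.95 pos [0.6383 0.0791 0.0501] z [ 0.422 -0.004 -0.906] y [-0.009 -1.     0.001] F [ 1.2  0.6 -3.6] M [0.01 0.52 0.  ] op 0.0609 gf 92.3
now tip [-4.4 -0.  73. ] toe [-4.6 -0.  42.8] org [-64.6  -0.1  43.2] eul zyx deg [0.1 7.1 0. ]
turn [-0.001  0.124  0.001] then shift mm (new axes) [-0.7 -0.1  8. ] (old axes) [ 0.3 -0.1  8. ] TCP [0.642 0.079 0.043]
```

```bash
python3 -m pendant '[[[0,0,2.5],[0,0.04,0],0.6],[[0,0,2.5],[0,0.04,0],0.6],[[-0.2,0,2.2],[0,0.034,0],0.6],[[0,0,0],[0,0,0],0.6],[[0,0,0],[0,0,0],0.6]]'; python3 plan.py 0 -.004 0 .072
```

```text
t: 15.37
tool_pos: [0.6413, 0.079, 0.0433]
tool_rot: [3.021, -0.014, 0.851]
contact_force: [-0.5, -0.4, -4.7]
opening: 0.0614
grip_force: 92.3
t 15.3667 pos [0.6413 0.079  0.0433] z [ 0.522 -0.005 -0.853] y [-0.009 -1.     0.001] F [-0.5 -0.4 -4.7] M [ 0.12  1.06 -0.03] op 0.0614 gf 92.3
now tip [-4.3 -0.1 72.2] toe [-1.2 -0.  42.2] org [-60.7  -0.1  35.9] eul zyx deg [0.  0.7 0. ]
turn [-0.001  0.011  0.   ] then shift mm (new axes) [ 0.1 -0.1  1.1] (old axes) [ 0.1 -0.1  1.1] TCP [0.642 0.079 0.042]
```

```bash
python3 -m pendant '[[[-0.5,0,0.8],[0,0,0],0.6],[[-0.5,0,0.8],[0,0,0],0.6],[[0,0,0],[0,0,0],0.6],[[0,0,0],[0,0,0],0.6]]'; python3 plan.py 0 -.004 0 .072
```

```text
t: 15.7
tool_pos: [0.6414, 0.0791, 0.0417]
tool_rot: [3.021, -0.014, 0.851]
contact_force: [-6.2, -1.1, -0.1]
opening: 0.0611
grip_force: 93.3
t 15.7 pos [0.6414 0.0791 0.0417] z [ 0.522 -0.005 -0.853] y [-0.009 -1.     0.   ] F [-6.2 -1.1 -0.1] M [-0.02  1.14 -0.1 ] op 0.0611 gf 93.3
now tip [-4.3 -0.  70.7] toe [-1.1 -0.  40.7] org [-60.7  -0.1  34.3] eul zyx deg [0.  0.6 0. ]
turn [-0.001  0.011  0.   ] then shift mm (new axes) [ 0.9 -0.1 -0.3] (old axes) [ 0.9 -0.1 -0.3] TCP [0.642 0.079 0.042]
```

The rail now carries the weight (Fz ≈ 0). Release.

```bash
python3 -m pendant '[[[0,0,0],[0,0,0],0.74],[[0,0,0],[0,0,0],0.78],[[0,0,0],[0,0,0],0.85],[[0,0,0],[0,0,0],1],[[0,0,0],[0,0,0],1],[[0,0,0],[0,0,0],1]]'; cat > hung.py <<'E'
exec(open('g.py').read())
import json
im=save('wrist','wh_%d.png'%int(o['t']*100)); g=cv2.GaussianBlur(cv2.cvtColor(im,cv2.COLOR_RGB2GRAY),(3,3),0).astype(float)
cm=optics.camera_model('wrist'); RI=json.load(open('riser.json')); Q=R.from_euler('z',RI[2]).as_matrix(); O=np.array([RI[0],RI[1],0])
pt=lambda p: proj('wrist',O+Q@(np.array([-.06,0,.035])+p),cm)
for nm,p in dict(rear=(.0395,.01,.07),front=(-.04,.022,.07),frontR=(-.04,-.022,.07)).items():
    u,v=pt(p); c=int(round(u)); rr=max(12,int(round(v))); print(nm,u.round(1),v.round(1),'rows',rr-12,g[rr-12:rr+13,c-1:c+2].mean(1).astype(int).tolist())
for nm,p in dict(L=(0,.03,.07),R=(0,-.03,.07)).items():
    u,v=pt(p); c=int(round(u)); rr=int(round(v)); print(nm,u.round(1),v.round(1),'cols',c-10,g[rr-1:rr+2,c-10:c+11].mean(0).astype(int).tolist())
E
python3 hung.py
```

```text
t: 16.2
tool_pos: [0.642, 0.079, 0.0421]
tool_rot: [3.019, -0.014, 0.857]
contact_force: [0.4, 0.0, -0.1]
opening: 0.0853
grip_force: 0.0
t 16.2 pos [0.642  0.079  0.0421] z [ 0.525 -0.005 -0.851] y [-0.009 -1.     0.001] F [ 0.4  0.  -0.1] M [ 0.01  0.29 -0.02] op 0.0853 gf 0.0
rear 252.5 160.8 rows 149 [85, 82, 77, 71, 66, 69, 84, 101, 108, 108, 108, 108, 105, 96, 89, 89, 93, 93, 94, 94, 94, 94, 94, 93, 94]
front 215.0 368.3 rows 356 [110, 111, 111, 116, 142, 175, 186, 174, 158, 154, 168, 185, 193, 193, 193, 193, 194, 194, 193, 192, 192, 191, 191, 190, 191]
frontR 337.6 368.4 rows 356 [116, 116, 116, 116, 115, 114, 109, 103, 97, 98, 108, 119, 124, 124, 124, 123, 123, 122, 122, 122, 121, 121, 120, 120, 120]
L 199.1 256.2 cols 189 [197, 196, 196, 196, 196, 195, 195, 195, 195, 195, 193, 186, 173, 163, 167, 177, 183, 185, 185, 185, 185]
R 353.7 256.3 cols 344 [173, 173, 173, 173, 172, 169, 162, 150, 147, 164, 187, 197, 198, 199, 199, 198, 198, 198, 198, 197, 196]
```

```bash
python3 -m pendant '[[[0,0,-8],[0,0,0],1],[[0,0,-15],[0,0,0],1],[[0,0,-25],[0,0,0],1],[[0,0,-35],[0,0,0],1],[[0,0,-35],[0,0,0],1],[[0,0,0],[0,0,0],1],[[0,0,0],[0,0,0],1]]'; python3 hung.py; python3 - <<'E'
from h import *
# lid-top centre & side edges in the scene view: front rim edges vs neighbour heights
im=save('scene','s9.png'); import json
RI=json.load(open('riser.json')); c,s=np.cos(RI[2]),np.sin(RI[2])
g=cv2.cvtColor(im,cv2.COLOR_RGB2GRAY).astype(int)
for nm,p in dict(toe_bottom_front=(-.1,.02,.035),lid_front=(-.1,.02,.105)).items():
  for y in(0,.165):
    P=[RI[0]+p[0]*c-(p[1]+y)*s,RI[1]+p[0]*s+(p[1]+y)*c,p[2]]; u,v=proj('scene',P); r=int(round(v)); q=int(round(u)); print(nm,y,u.round(1),v.round(1),g[r-7:r+8,q].tolist())
E
```

```text
t: 16.83
tool_pos: [0.5807, 0.0799, 0.1463]
tool_rot: [3.017, -0.013, 0.866]
contact_force: [0.0, -0.6, -0.7]
opening: 0.0854
grip_force: 0.0
t 16.8333 pos [0.5807 0.0799 0.1463] z [ 0.53  -0.005 -0.848] y [-0.009 -1.     0.   ] F [ 0.  -0.6 -0.7] M [0.01 0.25 0.04] op 0.0854 gf 0.0
rear 264.2 137.1 rows 125 [123, 111, 103, 95, 88, 81, 74, 71, 79, 89, 94, 95, 100, 106, 109, 105, 98, 94, 94, 94, 95, 96, 96, 95, 94]
front 246.6 237.5 rows 225 [188, 188, 188, 188, 188, 188, 189, 189, 189, 189, 190, 188, 177, 156, 124, 90, 71, 70, 72, 73, 72, 70, 76, 107, 156]
frontR 307.0 237.5 rows 226 [180, 180, 180, 181, 181, 181, 181, 181, 182, 182, 180, 172, 157, 128, 93, 71, 68, 72, 73, 73, 72, 72, 92, 136, 177]
L 237.3 185.0 cols 227 [196, 196, 196, 196, 196, 197, 197, 196, 197, 197, 194, 182, 168, 169, 177, 180, 180, 180, 180, 180, 180]
R 316.5 185.1 cols 306 [170, 175, 176, 176, 176, 176, 176, 176, 171, 157, 139, 127, 123, 124, 125, 126, 126, 126, 127, 137, 162]
toe_bottom_front 0 248.6 220.0 [137, 136, 124, 97, 80, 84, 91, 107, 110, 105, 110, 105, 106, 109, 113]
toe_bottom_front 0.165 183.7 245.5 [151, 148, 126, 90, 88, 93, 108, 123, 131, 132, 131, 130, 131, 130, 133]
lid_front 0 247.0 193.8 [170, 170, 172, 174, 173, 166, 168, 153, 119, 99, 96, 85, 80, 80, 82]
lid_front 0.165 179.7 218.2 [173, 173, 173, 176, 174, 168, 172, 164, 130, 86, 88, 96, 88, 86, 89]
```

The box's edges line up with the hung neighbour's in the scene view, and the robot is clear. Handing in.

```bash
python3 -c "
from station import ctrl
print(ctrl.finish_job())"
```

```text
the job is handed in; nothing more can be done
None
```

The box's lid is snapped shut and the box hangs level on the rail in the gap with the eyepiece still in it; I handed the job in at about 17 s, with the robot clear and no other object touched.

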